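# Seat the scribing template on the jig's pins and close the keeper

### The arm

A 6-joint arm with a two-finger parallel gripper is mounted at the origin on the work surface. World frame = base frame: x ahead of the robot, y to its left, z up, the work surface at z = 0. Lengths are in mm, angles in rad, forces in N, time in s.
With the tool pointing down it reaches from about 275 to 750 mm from the base axis. Payload 10.2 kg.
Tool frame: the origin (TCP) lies midway between the tips of the shut fingers; the grasp point (between the pads) lies 19 mm behind it; z points along the fingers, y is the line along which they close (so a half turn about z gives the same grasp; the last joint's range is limited). The gripper opens to 85 mm and grips with 20 to 120 N. Pads are 22 mm wide; open, the fingers measure 114 mm over their backs; the gripper's body (76 mm by 85 mm) begins 54 mm behind the grasp point. The pads swing forward as they close: fully open they stand 13 mm farther back than shut.
Start: joints at [1.11, 0.313, 1.498, -0, 1.331, -0.223], TCP at [123.684, 510.229, 231.294] pointing down, gripper open.
Joint ranges: [-2.94, 2.94], [-0.97, 2.17], [0.19, 2.56], [-1.23, 4.37], [0.02, 3.11], [-2.88, 2.88]. Speed limits (rad/s): [2.39, 2.39, 3.01, 3.14, 3.14, 3.14].

### API

Orientations are given as a unit quaternion [w, x, y, z].
In Python, from rig import ctrl gives the robot as it stands.
- The arm moves only by the tool send_rows, never from a script. Its argument "targets" is a list of rows, each an object with "offset": the shift along the world's x, y, z in cm, a list of three; "spin": the turn about the world's z in rad. A call has 1 to 8 rows; each row is the pose to reach, as a shift and turn from the pose commanded when the call began; what a row does not reach only later rows make up. A row lasts 1/12 s, in which the tool goes at most 41.7 mm and 7.16 degrees, less where a joint would pass 70% of its speed; a pose out of reach is approached as far as the arm can. A call with a gripper value outside its range is refused whole. "grip" is the opening, from 0 (shut) to 1 (fully open), set as the call begins (left out, the last holds). The fingers move at their own pace and stop on an object; "squeeze" is the grip in N (left out, the last holds). Time passes only in rows, so rows that repeat a pose let the fingers close. It gives the time, the measured TCP pose, the force, the opening and the grip force at its end, in the units of the state.
- ctrl.sense(): the state, without advancing time (a new reading comes with each control period).
- ctrl.capture(name): name is "scene" or "side" or "wrist"; returns (picture, depth): 384x512x3 uint8, red, green, blue; 384x512 float32, mm along the optical axis (not along the pixel's ray), 0 where there is no reading.
- ctrl.calibration(name): a dict with "fx", "fy", "cx", "cy" (pixels), "view" (4x4, takes a point from world to camera coordinates); the wrist camera has in their place "mount" (4x4, takes a point from camera to tool coordinates, whose origin is the TCP and whose axes are the flange's). Camera axes: x right, y down, z forward; pixel columns grow to the right and rows downward; lengths in mm; the calibration is good to about 2 mm. A picture is of the moment at which its call begins: read the wrist's pose just before it. calibration takes no time and is no camera call.
- ctrl.finish_job(): hands the job in; it is judged then, once.
Trained networks look in the newest picture that a camera, given by its name, has taken for a name from the list of things; names that differ only in an ending like _2 or _b are one class to them, and where a whole thing is asked for, a point or a joint stands for the part that bears it (a point fixed in the world has none). Each returns a list of dicts, best first, with "conf" (0 to 1); they miss things now and then, are a little off and sometimes report something else, mostly with a low value. They report only what shows in the picture. A call takes as long as a camera call.
- ctrl.search_frame(camera, query): "box" ([left, top, right, bottom] in pixels, round what is visible of it).
- ctrl.place_of(camera, query): "uv" ([column, row] in pixels: a listed point, or the origin of a listed thing).
The state is a dict: "time_s": time; "joints": joint angles; "dq": joint speeds; "tau": joint torques, N m; "eef_pos": TCP position; "ee_rot": TCP orientation; "force": force on the tool from outside, world axes, zero at the start; "wrist_torque": the same for the moment, N m; "grip_width": opening from 0.0 (shut) to 1.0 (fully open); "grip_force": force on a finger pad.
Only numpy, scipy, OpenCV 4.12 (cv2) and the standard library are available. Lean on these libraries where they do the work, as an engineer would, in place of code of your own. Each camera call takes 0.05 s, during which the arm holds its last target. There are 200 camera calls.

### The job

Fit the brass scribing template onto the jig: lay it on the tips of the jig's pins and feel for its place by sliding it along the fence, gently and never forcing it, until its four holes drop over the pins and it lies flush on the bed. Then swing the jig's keeper fully over the template's edge to hold it, let go, and leave everything else on the bench where it is.

Things in the scene. Friction and masses are not known exactly. Their poses are not given: they have to be found in the camera images.
- template: Flat brass template on the mat, 90 (x) x 140 (y) x 4 mm, 0.33 kg; origin: centre of its underside. Four 8 mm through holes at x +-30, y +-34 mm; two rectangular windows near its ends. Same after half a turn.
- template_grip (a point): On the template's black upright grip bar, at its centre, 28 mm above the template's underside. The bar is 30 mm long along the template's x, 12 mm thick along its y, its top 40 mm above the underside. Take it from above, fingers on its two y faces.
- jig: Fixed rigid aluminium jig; origin: underside, middle of bed. Flat bed top 12 mm up, x -91 to 60, y -100 to 100 mm, white panel let in flush. Template underside: 22 mm above the origin when on the pin tips, 12 mm when seated, then at x 0, y p (see point pins_mid), its y along the jig's y.
- pins_mid (a point): Jig's x = 0, y = 0 at pin-tip height, NOT the true pin centre. Four fixed steel pins, 6 mm diameter, 10 mm above the bed, 1.5 mm bevel at the tip, stand at jig x +-30 and y p +- 34 mm. p is where the pin carriage was clamped: anywhere from -14 to +14 mm, not measured; all four are shifted together and do not move.
- fence (a point): Middle of the fence's inner face at its top edge, jig x 45.5, y 0, 30 mm above the jig's origin. The fence is straight, 190 mm long along the jig's y, 12 mm thick. A template whose long edge lies against it has its holes in line with the pins in x (to 0.5 mm), so only y is left to find.
- keeper (a joint): Keeper angle (rad): level steel arm, 14 mm wide, reaching 45 mm from its pivot, 18 to 24 mm above the jig's origin. 0: open, along the jig's +y; grows towards the jig's +x (1.57), stop at 1.65. Starts at 0 to 0.3, stays where left, about 2 N at the post. Passes 2 mm over a seated template, strikes one on the pin tips.
- keeper_post (a point): On the axis of the keeper's upright round steel post (10 mm diameter, 30 mm from the pivot), 46 mm above the jig's origin; the post stands from 24 to 60 mm above it. Push it, or pinch it from above, to swing the keeper.
- keeper_pivot (a point): On the keeper's pivot axis, at jig x -75, y 0 mm, 46 mm above the jig's origin (the same height as keeper_post).
- paint_pot: Bystander, leave it alone: small glass paint jar with grey cap, 34 mm across, 48 mm tall, stands near the robot side of the middle.
- cement_jar: Bystander, leave it alone: amber glass jar with black cap, 40 mm across, 55 mm tall, stands at the far side of the middle.
- screwdriver: Bystander, leave it alone: screwdriver, 150 mm long, lying on the mat.
- paintbrush: Bystander, leave it alone: slender paint brush, 175 mm long, lying on the mat.
- subassembly: Bystander, leave it alone: white plastic model part with two discs and an upright, 110 mm long, 34 mm tall, lying on the mat.
- brass_tray: Bystander, leave it alone: tiny open brass tray, 50 x 28 x 14 mm, lying on the mat.

How it is judged (in metres and radians):
On the way:
1. the template lies flush on the bed, over the four pins, with the keeper still open (z of template in the frame of jig between 0.009 and 0.0145 m and angle between template's own z axis and vertical below 0.035 rad and x of template in the frame of jig between -0.006 and 0.006 m and y of template in the frame of jig between -0.018 and 0.018 m and angle between the y axis of template and the y axis of jig, either way round below 0.09 rad and value of joint keeper below 0.5 rad), for 0.2 s.
At the end, for the whole second after the job is handed in: The template lies flush over the four pins (underside within 2.5 mm of the bed's top, tilt under 0.035 rad, x within 6 mm and y within 18 mm of the jig's middle, yaw within 0.09 rad of the jig's, either way round), at rest and released, and the keeper stands over its edge (joint above 1.3 rad) (z of template in the frame of jig between 0.009 and 0.0145 m and angle between template's own z axis and vertical below 0.035 rad and x of template in the frame of jig between -0.006 and 0.006 m and y of template in the frame of jig between -0.018 and 0.018 m and angle between the y axis of template and the y axis of jig, either way round below 0.09 rad and value of joint keeper above 1.3 rad and linear speed of template below 0.02 m/s and contact force between template and the fingers below 0.1 N); the robot touches nothing.
It fails at once if the template is forced: more than 40 N between the template and the jig (bed, pins, fence and keeper) (contact force between template and jig above 40 N).
It fails at once if a bystander is moved by more than 25 mm (distance of any of paint_pot, cement_jar, screwdriver, paintbrush, subassembly, brass_tray from where it was at the start of the episode above 0.025 m).
It also fails if it takes over 54 s, if anything falls off the work surface, if the arm or the gripper's body presses on something with over 40 N, if the wrist force passes 120 N, or if a joint passes its speed limit or range.

## Working session

There is one attempt and no reset: what is moved stays moved. The work goes in short steps, Python scripts to look and compute and a tool call to move; the robot and the scene stay as the last step left them, time stands still between calls to the robot, and variables do not carry over. Pictures are saved under pics/ and viewed, at most 10 in all, crops included, and the job is handed in when it is done.

Besides the shell and the picture viewer there is one more tool, called after "Request:" as a command line: name --argument value ..., lists and objects as JSON in quotes. send_rows: Moves the arm, as the interface text tells. Its arguments: {"type":"object","properties":{"targets":{"type":"array"},"grip":{"type":"number"},"squeeze":{"type":"number"}},"required":["targets"]}

```bash
mkdir -p pics
cat > h.py <<'E'
import numpy as np, cv2
from rig import ctrl
from scipy.spatial.transform import Rotation as R
def cam(name):
    s=ctrl.sense(); p,d=ctrl.capture(name); c=ctrl.calibration(name)
    if 'view' in c: T=np.linalg.inv(np.array(c['view']))
    else:
        q=s['ee_rot']; W=np.eye(4); W[:3,:3]=R.from_quat([q[1],q[2],q[3],q[0]]).as_matrix(); W[:3,3]=s['eef_pos']
        T=W@np.array(c['mount'])
    return p,d,c,T
def save(p,f): cv2.imwrite('pics/'+f,cv2.cvtColor(p,cv2.COLOR_RGB2BGR))
def atz(uv,z,c,T):
    r=T[:3,:3]@np.array([(uv[0]-c['cx'])/c['fx'],(uv[1]-c['cy'])/c['fy'],1]); o=T[:3,3]
    return o+r*(z-o[2])/r[2]
def cloud(d,c,T):
    v,u=np.mgrid[:d.shape[0],:d.shape[1]]
    P=np.stack([(u-c['cx'])/c['fx']*d,(v-c['cy'])/c['fy']*d,d],-1)
    return P@T[:3,:3].T+T[:3,3]
def proj(P,c,T):
    q=np.linalg.inv(T)@np.append(P,1); return [c['fx']*q[0]/q[2]+c['cx'],c['fy']*q[1]/q[2]+c['cy']]
E
python3 - <<'E'
from h import *
ps=[]
for n in ['scene','side']:
    p,d,c,T=cam(n); ps.append(p); C=cloud(d,c,T)
    np.savez(n+'.npz',p=p,d=d,C=C)
    print(n,T[:3,3].round())
    for q in ['template','template_grip','jig','pins_mid','fence','keeper_post','keeper_pivot']:
        for r in ctrl.place_of(n,q)[:1]:
            u=r['uv']; print(q,np.round(u),round(r['conf'],2),C[int(u[1]),int(u[0])].round(),)
    save(p,n+'.png')
s=ctrl.sense();print(s)
E
```

```text
scene [1008.  789.  747.]
template [283. 269.] 0.8 [560. 180.   8.]
template_grip [276. 262.] 0.61 [581. 180.  40.]
jig [220. 198.] 0.68 [ 566. -132.   15.]
pins_mid [217. 192.] 0.68 [ 560. -157.   13.]
fence [201. 192.] 0.91 [ 611. -159.   33.]
keeper_post [242. 181.] 0.56 [ 482. -153.   29.]
keeper_pivot [239. 172.] 0.57 [ 448. -232.    4.]
side [ 334. -885.  872.]
template [247. 167.] 0.74 [567. 161.   6.]
template_grip [243. 162.] 0.64 [556. 168.  27.]
jig [274. 240.] 0.63 [ 560. -159.   15.]
pins_mid [245. 235.] 0.67 [ 493. -131.   26.]
fence [286. 229.] 0.67 [ 606. -126.   13.]
keeper_post [243. 226.] 0.57 [ 489. -124.   50.]
keeper_pivot [244. 235.] 0.97 [ 487. -132.   24.]
{'time_s': 0.8, 'joints': array([ 1.10959484e+00,  3.12862875e-01,  1.49771033e+00, -1.04737535e-05,
        1.33100525e+00, -2.23400439e-01]), 'dq': array([-0.00196832, -0.0006269 , -0.00031556, -0.00126529,  0.00056227,
        0.0001327 ]), 'tau': array([ 4.70842715e-04, -4.12131393e+01, -2.59900367e+01, -5.79519588e-05,
        3.65378537e-04,  6.26047523e-06]), 'eef_pos': array([123.6863893 , 510.22113618, 231.30928964]), 'ee_rot': array([7.17550953e-06, 1.18619332e-01, 9.92939804e-01, 4.98182014e-06]), 'force': array([ 0.51368776, -0.75240196,  0.02194497]), 'wrist_torque': array([ 0.0199414 ,  0.01306723, -0.00288755]), 'grip_force': 0.0, 'grip_width': 0.997405109778017}
```

View pics/scene.png

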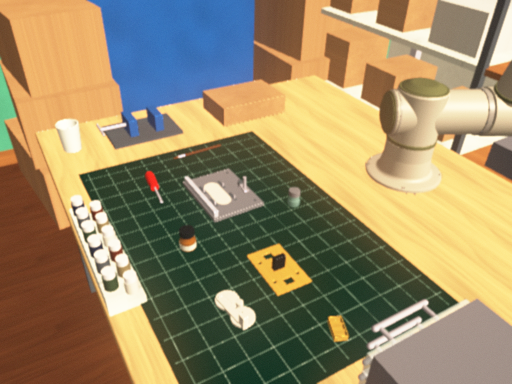

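View pics/side.png

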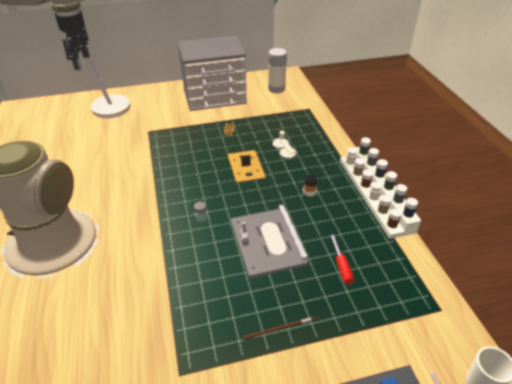

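The scene view shows the template with its black grip at (278,262), the jig at (222,195), and bystanders standing between them. The side view agrees: template at (245,165), jig at (270,240). I'll go above the template for a close look.

Request:
send_rows --targets '[{"offset":[3,-2.5,1],"spin":0},{"offset":[7,-5,2],"spin":0},{"offset":[11,-8,3],"spin":0},{"offset":[14,-10.5,4],"spin":0},{"offset":[17.5,-13,5],"spin":0},{"offset":[21,-16,5],"spin":0},{"offset":[24,-18.5,5],"spin":0},{"offset":[27,-21,5],"spin":0}]'

```text
time_s: 1.47
eef_pos: [382.9, 308.7, 281.7]
ee_rot: [0.0, 0.119, 0.993, 0.0]
force: [1.0, 0.8, 0.0]
grip_width: 1.0
grip_force: 0.0
```

Request:
send_rows --targets '[{"offset":[3,-2.5,0],"spin":0},{"offset":[6,-5,0],"spin":0},{"offset":[9,-7.5,0],"spin":0},{"offset":[12,-10,0],"spin":0},{"offset":[14,-12,0],"spin":0},{"offset":[14,-12,0],"spin":0},{"offset":[14,-12,0],"spin":0}]'

```text
time_s: 2.05
eef_pos: [522.1, 189.3, 280.7]
ee_rot: [-0.0, 0.12, 0.993, -0.0]
force: [-0.1, 1.0, -0.2]
grip_width: 1.003
grip_force: 0.0
```

Run:
```python
from h import *
n='wrist'
p,d,c,T=cam(n); C=cloud(d,c,T); save(p,'w1.png'); np.savez('w1.npz',p=p,C=C)
print(ctrl.sense()['eef_pos'],T.round(2),c['fx'],c['mount'])
for q in ['template','template_grip','paint_pot','cement_jar']:
    for r in ctrl.place_of(n,q)[:1]:
        u=r['uv']; print(q,np.round(u),round(r['conf'],2),C[int(u[1]),int(u[0])].round(),)
```

```text
[521.46651355 190.25729564 280.98932279] [[ 2.4000e-01  9.3000e-01  2.7000e-01  4.5409e+02]
 [ 9.7000e-01 -2.3000e-01 -7.0000e-02  2.0604e+02]
 [ 0.0000e+00  2.8000e-01 -9.6000e-01  4.2338e+02]
 [ 0.0000e+00  0.0000e+00  0.0000e+00  1.0000e+00]] 342.8952141120277 [[ 2.23213415e-04 -9.60533469e-01 -2.78164350e-01  7.01987942e+01]
 [ 9.99999865e-01  8.41462298e-05  5.11884843e-04  4.84462530e-04]
 [-4.68276042e-04 -2.78164427e-01  9.60533358e-01 -1.42654132e+02]
 [ 0.00000000e+00  0.00000000e+00  0.00000000e+00  1.00000000e+00]]
template [314. 280.] 0.68 [702. 228.  19.]
template_grip [250. 199.] 0.55 [566. 175.  43.]
paint_pot [55. 93.] 0.56 [401.  -6.  29.]
cement_jar [162. 318.] 0.83 [705.  17.  27.]
```

View pics/w1.png

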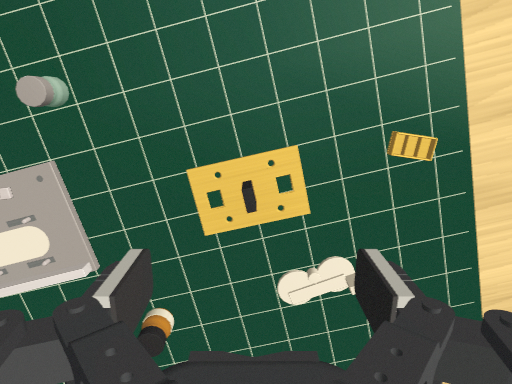

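The wrist view shows the template centred near (249,191) with the grip upright at (249,197). The jig is at the left, and the gap is clear.

```bash
cat >> h.py <<'E'
def template(p,c,T,z=4,box=None):
    h=cv2.cvtColor(p,cv2.COLOR_RGB2HSV); m=cv2.inRange(h,(15,120,120),(32,255,255))
    n,l,st,ce=cv2.connectedComponentsWithStats(m); i=1+np.argmax(st[1:,4])
    v,u=np.nonzero(l==i); X=np.array([atz(a,z,c,T)[:2] for a in zip(u,v)]).astype(np.float32)
    (cx,cy),(w,hh),a=cv2.minAreaRect(X)
    if w>hh: a+=90
    a+=90
    a=(a-0)%180
    return cx,cy,w,hh,a  # a: direction (deg) of long axis
E
python3 - <<'E'
from h import *
p,d,c,T=cam('wrist'); print(template(p,c,T)); C=cloud(d,c,T)
m=(C[...,2]>30)&(C[...,2]<46)&(abs(C[...,0]-560)<40)&(abs(C[...,1]-175)<40); print(C[m].mean(0),m.sum(), C[m].min(0),C[m].max(0))
g=(p.max(-1)<60)&(abs(C[...,0]-560)<40)&(abs(C[...,1]-175)<40); v,u=np.nonzero(g)
for z in (40,): 
  mm=g&(C[...,2]>36)&(C[...,2]<44)
  print(cv2.minAreaRect(C[mm][:,:2].astype(np.float32)),C[mm].mean(0))
print(ctrl.sense()['eef_pos'])
E
```

```text
(569.421630859375, 172.490234375, 142.17730712890625, 91.59178924560547, 89.10328674316406)
[567.00999984 173.51166071  42.03566238] 293 [553.37978861 166.90035922  30.12078775] [583.48371547 179.30281613  44.99569826]
((568.05615234375, 173.33860778808594), (11.488676071166992, 29.285568237304688), 89.07485961914062) [566.54450657 173.40297487  42.61042791]
[521.04103929 191.08980828 281.49532779]
```

Request:
send_rows --targets '[{"offset":[2.4,-0.9,-3],"spin":0.075},{"offset":[4.7,-1.8,-6],"spin":0.15},{"offset":[4.7,-1.8,-9],"spin":0.225},{"offset":[4.7,-1.8,-12],"spin":0.225},{"offset":[4.7,-1.8,-15],"spin":0.225},{"offset":[4.7,-1.8,-17],"spin":0.225},{"offset":[4.7,-1.8,-17],"spin":0.225},{"offset":[4.7,-1.8,-17],"spin":0.225}]' --grip 0.6

```text
time_s: 3.02
eef_pos: [568.3, 172.7, 111.4]
ee_rot: [-0.0, 0.006, 1.0, -0.0]
force: [0.2, 0.9, 0.9]
grip_width: 0.602
grip_force: 0.0
```

Run:
```python
from h import *
p,d,c,T=cam('wrist'); C=cloud(d,c,T); s=ctrl.sense(); print(s['eef_pos'],s['ee_rot'],template(p,c,T))
save(p,'w2.png')
mm=(p.max(-1)<60)&(abs(C[...,0]-568)<25)&(abs(C[...,1]-173)<12)&(C[...,2]>35)&(C[...,2]<46)
print(cv2.minAreaRect(C[mm][:,:2].astype(np.float32)),C[mm].mean(0))
```

```text
[569.05008878 172.72991528 112.6144246 ] [8.89055923e-04 6.11861199e-03 9.99980881e-01 1.00166265e-04] (569.1131591796875, 172.57464599609375, 142.78292846679688, 91.18824005126953, 89.31103515625)
((568.1627807617188, 172.62306213378906), (10.528098106384277, 29.934328079223633), 89.17570495605469) [566.96899696 172.54478395  42.76833802]
```

Request:
send_rows --targets '[{"offset":[0,0,-3.5],"spin":0},{"offset":[0,0,-7],"spin":0},{"offset":[0,0,-8.5],"spin":0},{"offset":[0,0,-9.5],"spin":0},{"offset":[0,0,-10],"spin":0},{"offset":[0,0,-10],"spin":0}]'

```text
time_s: 3.57
eef_pos: [569.2, 172.5, 12.0]
ee_rot: [0.001, 0.006, 1.0, 0.0]
force: [0.4, -0.0, -0.1]
grip_width: 0.603
grip_force: 0.0
```

Request:
send_rows --targets '[{"offset":[0,0,0],"spin":0},{"offset":[0,0,0],"spin":0},{"offset":[0,0,0],"spin":0},{"offset":[0,0,0],"spin":0},{"offset":[0,0,0],"spin":0},{"offset":[0,0,0],"spin":0}]' --grip 0 --squeeze 50

```text
time_s: 4.07
eef_pos: [569.3, 172.5, 12.5]
ee_rot: [0.001, 0.006, 1.0, 0.0]
force: [-1.8, 0.2, 7.2]
grip_width: 0.134
grip_force: 50.8
```

Request:
send_rows --targets '[{"offset":[0,0,1],"spin":0},{"offset":[0,0,3],"spin":0},{"offset":[0,0,6],"spin":0},{"offset":[0,0,9],"spin":0},{"offset":[0,0,13],"spin":0},{"offset":[0,-2,16],"spin":0},{"offset":[1,-5,18],"spin":0},{"offset":[2,-8.5,19],"spin":0}]'

```text
time_s: 4.73
eef_pos: [589.0, 87.5, 205.2]
ee_rot: [0.002, 0.005, 1.0, 0.0]
force: [1.0, -0.0, -3.7]
grip_width: 0.134
grip_force: 49.3
```

Request:
send_rows --targets '[{"offset":[1,-3.5,1],"spin":0},{"offset":[2,-7,2],"spin":0},{"offset":[3,-10.5,3],"spin":0},{"offset":[4,-14,4],"spin":0},{"offset":[5,-17.5,5],"spin":0},{"offset":[5,-21,5],"spin":0},{"offset":[5,-22.5,5],"spin":0},{"offset":[5,-22.5,5],"spin":0}]'

```text
time_s: 5.4
eef_pos: [637.8, -141.2, 250.6]
ee_rot: [-0.001, 0.009, 1.0, -0.0]
force: [0.6, 0.1, -2.7]
grip_width: 0.13
grip_force: 49.4
```

Run:
```python
from h import *
p,d,c,T=cam('wrist'); C=cloud(d,c,T); s=ctrl.sense(); print(s['eef_pos'],s['ee_rot'],s['force'])
save(p,'w3.png'); np.savez('w3.npz',p=p,C=C,T=T)
for q,z in [('jig',0),('pins_mid',22),('fence',30),('keeper_post',46),('keeper_pivot',46),('template_grip',0)]:
    for r in ctrl.place_of('wrist',q)[:2]:
        u=r['uv']; print(q,np.round(u),round(r['conf'],2),C[int(u[1]),int(u[0])].round(),atz(u,z,c,T).round(1))
```

```text
[ 638.00424526 -138.9305338   250.73732401] [-7.13540607e-04  7.63252540e-03  9.99970564e-01  3.27088065e-04] [-0.05631477  1.07366863 -1.90184637]
jig [244.  88.] 0.62 [ 561. -151.   16.] [ 561.2 -150.6    0. ]
jig [243.  91.] 0.38 [ 564. -152.   16.] [ 564.7 -151.3    0. ]
pins_mid [241.  90.] 0.79 [ 563. -153.   16.] [ 563.7 -152.5   22. ]
fence [242. 132.] 0.82 [ 607. -153.   15.] [ 606.1 -152.    30. ]
keeper_post [269.   8.] 0.96 [ 497. -125.   63.] [ 493.3 -124.    46. ]
keeper_pivot [238.   5.] 0.69 [ 485. -153.   29.] [ 489.8 -152.6   46. ]
template_grip [253. 274.] 0.82 [ 630. -141.  282.] [ 789.7 -143.7    0. ]
```

View pics/w3.png

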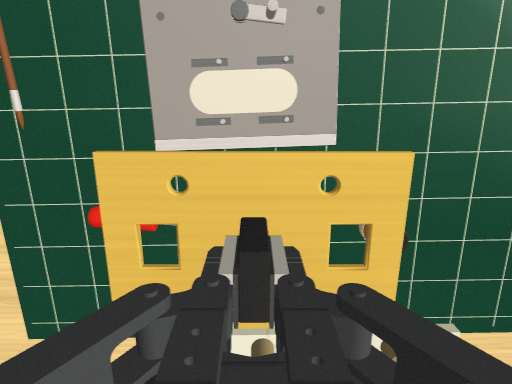

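The wrist view shows the jig with the fence at rows 136–148, the keeper open at (265,13) pointing right (+y), and slots with light spots, apparently the pins, near (219,61), (286,59), (222,121), (290,119). Zooming in.

Run:
```python
from h import *
z=np.load('w3.npz'); p=z['p']
save(cv2.resize(p[0:152,140:345],None,fx=3.8,fy=3.8,interpolation=cv2.INTER_CUBIC),'w3c.png')
```

```text
(no output)
```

View pics/w3c.png

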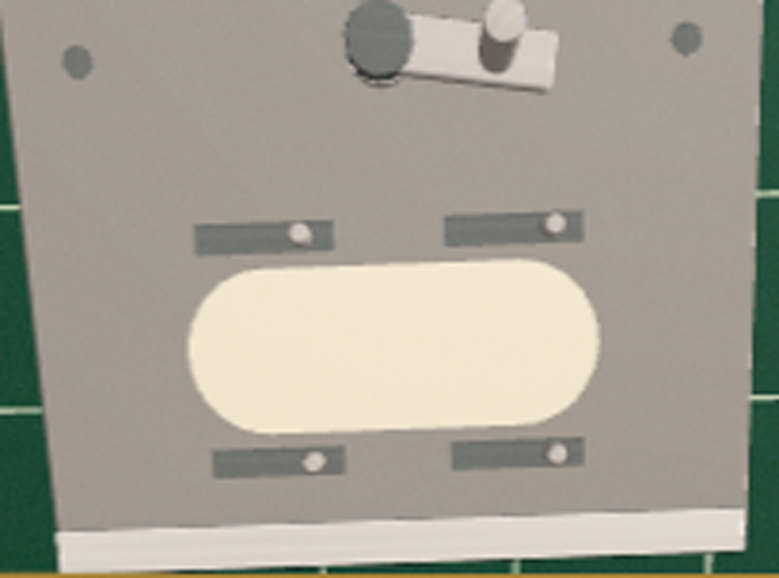

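Run:
```python
from h import *
z=np.load('w3.npz'); T=z['T']; c=ctrl.calibration('wrist'); C=z['C']
px=np.array([(299,231),(555,221),(315,460),(558,452)])/3.8+[140,0]-[.37,.37]
W=np.array([atz(u,22,c,T) for u in px]); print(W.round(1))
m=W.mean(0); ey=(W[1]-W[0]+W[3]-W[2])/2; ex=(W[2]-W[0]+W[3]-W[1])/2
print(m,'sizes',np.linalg.norm(ey),np.linalg.norm(ex),'y axis deg',np.degrees(np.arctan2(ey[1],ey[0])),'x',np.degrees(np.arctan2(ex[1],ex[0])))
# fence top edges, inner: ends
for u in [(57,531),(744,508)]: print('fence',atz(np.array(u)/3.8+[140,0]-.37,30,c,T))
print('post',atz(np.array((505,18))/3.8+[140,0]-.37,60,c,T),'pivot',atz(np.array((380,38))/3.8+[140,0]-.37,24,c,T))
for u in [(195,240),(333,235),(445,232),(583,224),(213,465),(345,460),(452,456),(585,452)]: print(atz(np.array(u)/3.8+[140,0]-.37,12,c,T).round(1))
# held template
zt=250.7-12.5+4
H=np.array([atz(u,zt,c,T) for u in [(179,184.5),(331,184.5)]]); print('holes',H, H.mean(0)[:2]-np.array([638,-138.9]))
print(C[184,215])
```

```text
[[ 534.8 -174.9   22. ]
 [ 533.4 -106.6   22. ]
 [ 594.8 -173.1   22. ]
 [ 593.8 -105.2   22. ]]
[ 564.21549551 -139.94800376   22.        ] sizes 68.14316407879782 60.21610113890573 y axis deg 91.00765841063955 x 1.512486459455081
fence [ 612.39902178 -244.88805587   30.        ]
fence [609.27134314 -54.35886402  30.        ]
post [ 493.12297304 -121.91511177   60.        ] pivot [ 489.11203253 -151.92254349   24.        ]
[ 535.7 -204.5   12. ]
[ 535.1 -166.6   12. ]
[ 534.8 -135.8   12. ]
[533.4 -98.   12. ]
[ 596.5 -203.4   12. ]
[ 595.7 -165.4   12. ]
[ 595.1 -134.7   12. ]
[594.6 -96.5  12. ]
holes [[ 607.04551007 -174.55628164  242.2       ]
 [ 608.21291955 -105.2821048   242.2       ]] [-30.37078519  -1.01919322]
[ 606.32420533 -157.787478    245.1394053 ]
```

Run:
```python
from h import *
z=np.load('w3.npz'); g=lambda p:cv2.cvtColor(p,cv2.COLOR_RGB2GRAY).astype(np.float32)
s=ctrl.sense(); p,d,c,T=cam('wrist'); print(s['eef_pos'],s['ee_rot'])
a=(slice(48,132),slice(180,310))
A=g(p)[48:132,180:310]; B=g(z['p'])[48:132,180:310]
sh,_=cv2.phaseCorrelate(B,A,cv2.createHanningWindow((130,84),cv2.CV_32F)); print(sh)
px=np.array([(299,231),(555,221),(315,460),(558,452)])/3.8+[140,0]-[.37,.37]+np.array(sh)
W=np.array([atz(u,22,c,T) for u in px]); print(W.round(1),W.mean(0))
zt=s['eef_pos'][2]-12.5+4
H=np.array([atz(u,zt,c,T) for u in [(179,184.5),(331,184.5)]]); print(H.mean(0)-s['eef_pos'],H)
```

```text
[ 638.6271038  -136.46614602  251.39274953] [2.48508459e-05 5.64032852e-03 9.99984093e-01 2.32388559e-05]
(-3.6353956418907103, -1.0268225214085405)
[[ 535.1 -174.4   22. ]
 [ 533.3 -106.    22. ]
 [ 595.1 -172.4   22. ]
 [ 593.7 -104.4   22. ]] [ 564.28898701 -139.29558181   22.        ]
[-30.20597706   1.14852092  -8.5       ] [[ 608.03418973 -169.96058275  242.89274953]
 [ 608.80806374 -100.67466747  242.89274953]]
```

Request:
send_rows --targets '[{"offset":[-2.5,-0.1,-3],"spin":0.029},{"offset":[-5,-0.3,-6],"spin":0.029},{"offset":[-7.4,-0.3,-8.5],"spin":0.029},{"offset":[-7.4,-0.3,-12],"spin":0.029},{"offset":[-7.4,-0.3,-15],"spin":0.029},{"offset":[-7.4,-0.3,-18],"spin":0.029},{"offset":[-7.4,-0.3,-19.1],"spin":0.029},{"offset":[-7.4,-0.3,-19.1],"spin":0.029}]'

```text
time_s: 6.47
eef_pos: [563.5, -139.8, 58.0]
ee_rot: [-0.002, -0.008, 1.0, 0.001]
force: [-0.7, 0.8, -2.6]
grip_width: 0.129
grip_force: 49.2
```

Request:
send_rows --targets '[{"offset":[0,0,0],"spin":0},{"offset":[0,0,0],"spin":0},{"offset":[0,0,0],"spin":0},{"offset":[0,0,0],"spin":0}]'

```text
time_s: 6.8
eef_pos: [565.2, -140.9, 61.6]
ee_rot: [0.001, -0.008, 1.0, -0.001]
force: [0.2, -0.3, -2.7]
grip_width: 0.132
grip_force: 49.2
```

Run:
```python
from h import *
s=ctrl.sense(); p,d,c,T=cam('wrist'); print(s['eef_pos'],s['ee_rot'],s['force']); save(p,'w4.png')
print(proj([564.2,-139.7,22],c,T))
```

```text
[ 565.24296689 -140.92220565   61.61047223] [ 1.08539028e-03 -8.17170066e-03  9.99965877e-01 -5.38348824e-04] [ 0.18253413 -0.33689679 -2.69637246]
[np.float64(255.48385533400145), np.float64(220.13254111732638)]
```

View pics/w4.png

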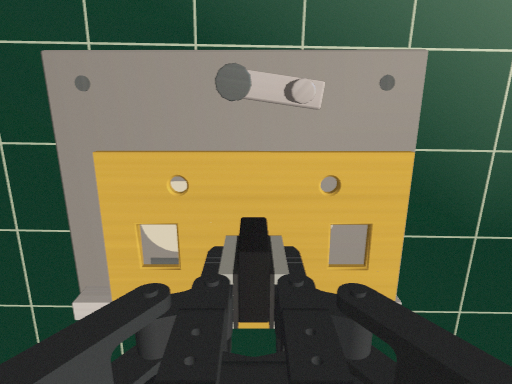

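The template hovers over the jig parallel to the fence, with the keeper clear at (270,87). Lowering to the pin tips at the estimated place.

Request:
send_rows --targets '[{"offset":[-0.07,0.12,-0.6],"spin":0},{"offset":[-0.07,0.12,-1.2],"spin":0},{"offset":[-0.07,0.12,-1.7],"spin":0},{"offset":[-0.07,0.12,-2.1],"spin":0},{"offset":[-0.07,0.12,-2.3],"spin":0},{"offset":[-0.07,0.12,-2.4],"spin":0},{"offset":[-0.07,0.12,-2.4],"spin":0},{"offset":[-0.07,0.12,-2.4],"spin":0}]'

```text
time_s: 7.52
eef_pos: [564.0, -139.6, 36.3]
ee_rot: [0.0, -0.008, 1.0, -0.0]
force: [-0.2, -0.6, -3.2]
grip_width: 0.124
grip_force: 49.3
```

Request:
send_rows --targets '[{"offset":[0,0,-0.05],"spin":0},{"offset":[0,0,-0.1],"spin":0},{"offset":[0,0,-0.15],"spin":0},{"offset":[0,0,-0.2],"spin":0},{"offset":[0,0,-0.2],"spin":0}]'

```text
time_s: 7.93
eef_pos: [564.0, -139.5, 34.3]
ee_rot: [0.0, -0.008, 1.0, -0.0]
force: [-0.2, 0.1, -1.0]
grip_width: 0.135
grip_force: 49.7
```

Request:
send_rows --targets '[{"offset":[0,0,-0.03],"spin":0},{"offset":[0,0,-0.06],"spin":0},{"offset":[0,0,-0.1],"spin":0},{"offset":[0,0,-0.1],"spin":0}]'

```text
time_s: 8.27
eef_pos: [564.3, -139.8, 33.3]
ee_rot: [0.001, -0.008, 1.0, -0.0]
force: [2.8, -1.8, -2.4]
grip_width: 0.135
grip_force: 49.5
```

Request:
send_rows --targets '[{"offset":[0,0,-0.05],"spin":0},{"offset":[0,0,-0.1],"spin":0},{"offset":[0,0,-0.1],"spin":0}]'

```text
time_s: 8.52
eef_pos: [564.2, -139.8, 32.3]
ee_rot: [0.001, -0.008, 1.0, -0.0]
force: [3.5, -2.7, -2.5]
grip_width: 0.134
grip_force: 49.6
```

The plate is already below tip height with no vertical resistance, so the holes are entering. I'll ease it along the side force and keep lowering.

Request:
send_rows --targets '[{"offset":[0.03,-0.03,-0.05],"spin":0},{"offset":[0.04,-0.04,-0.1],"spin":0},{"offset":[0.04,-0.04,-0.15],"spin":0},{"offset":[0.04,-0.04,-0.2],"spin":0},{"offset":[0.04,-0.04,-0.2],"spin":0}]'

```text
time_s: 8.93
eef_pos: [564.3, -139.9, 30.1]
ee_rot: [0.0, -0.008, 1.0, -0.0]
force: [2.5, -1.3, -2.6]
grip_width: 0.127
grip_force: 49.5
```

Request:
send_rows --targets '[{"offset":[0.04,-0.02,-0.08],"spin":0},{"offset":[0.04,-0.02,-0.16],"spin":0},{"offset":[0.04,-0.02,-0.24],"spin":0},{"offset":[0.04,-0.02,-0.32],"spin":0},{"offset":[0.04,-0.02,-0.4],"spin":0},{"offset":[0.04,-0.02,-0.45],"spin":0},{"offset":[0.04,-0.02,-0.45],"spin":0}]'

```text
time_s: 9.52
eef_pos: [564.4, -140.0, 25.4]
ee_rot: [-0.0, -0.008, 1.0, 0.0]
force: [0.5, 0.2, -3.0]
grip_width: 0.13
grip_force: 49.3
```

Smooth. About 1 mm to go; then release.

Request:
send_rows --targets '[{"offset":[0,0,-0.03],"spin":0},{"offset":[0,0,-0.06],"spin":0},{"offset":[0,0,-0.09],"spin":0},{"offset":[0,0,-0.09],"spin":0},{"offset":[0,0,-0.09],"spin":0}]'

```text
time_s: 9.93
eef_pos: [564.6, -140.0, 24.7]
ee_rot: [-0.0, -0.008, 1.0, 0.0]
force: [-0.0, 0.0, -2.5]
grip_width: 0.132
grip_force: 49.4
```

Request:
send_rows --targets '[{"offset":[0,0,0],"spin":0},{"offset":[0,0,0],"spin":0},{"offset":[0,0,0],"spin":0},{"offset":[0,0,0],"spin":0}]' --grip 0.4

```text
time_s: 10.27
eef_pos: [564.8, -140.1, 25.0]
ee_rot: [0.0, -0.008, 1.0, -0.0]
force: [1.0, -0.4, -1.0]
grip_width: 0.397
grip_force: 0.0
```

Request:
send_rows --targets '[{"offset":[0,0,1],"spin":0},{"offset":[0,0,3],"spin":0},{"offset":[0,0,6],"spin":0},{"offset":[0,0,9],"spin":0},{"offset":[0,0,12],"spin":0},{"offset":[0,0,13],"spin":0},{"offset":[0,0,13],"spin":0}]'

```text
time_s: 10.85
eef_pos: [565.8, -140.6, 158.3]
ee_rot: [0.003, -0.008, 1.0, -0.001]
force: [0.1, -0.7, -0.6]
grip_width: 0.404
grip_force: 0.0
```

Run:
```python
from h import *
s=ctrl.sense(); p,d,c,T=cam('wrist'); C=cloud(d,c,T); print(s['eef_pos'],s['force'],template(p,c,T,16)); save(p,'w5.png')
for q,z in [('keeper_post',46),('keeper_pivot',46),('template_grip',40)]:
    for r in ctrl.place_of('wrist',q)[:1]:
        u=r['uv']; print(q,np.round(u),round(r['conf'],2),C[int(u[1]),int(u[0])].round(),atz(u,z,c,T).round(1))
```

```text
[ 565.82472563 -140.5699194   158.26572456] [ 0.08274428 -0.68350323 -0.56537418] (564.5582885742188, -139.943603515625, 91.1172866821289, 141.22267150878906, 90.87262547016144)
keeper_post [278.  91.] 0.85 [ 494. -126.   63.] [ 494.7 -124.3   46. ]
keeper_pivot [240.  84.] 0.59 [ 490. -153.   29.] [ 490.2 -151.7   46. ]
template_grip [255. 184.] 0.62 [ 561. -140.   56.] [ 565.2 -139.6   40. ]
```

View pics/w5.png

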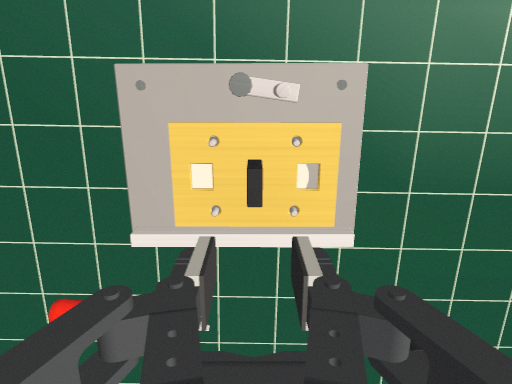

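Seated: pins show in all four holes at (214,142), (297,142), (216,211) and (295,211), and the keeper is still open at (270,88). Next I'll pinch the post with the fingers turned about 45°.

Request:
send_rows --targets '[{"offset":[-1.8,0.4,0],"spin":0.11},{"offset":[-3.6,0.9,0],"spin":0.22},{"offset":[-5.4,1.4,0],"spin":0.33},{"offset":[-7.1,1.8,-1],"spin":0.44},{"offset":[-7.1,1.8,-3],"spin":0.55},{"offset":[-7.1,1.8,-5],"spin":0.66},{"offset":[-7.1,1.8,-6],"spin":0.77},{"offset":[-7.1,1.8,-6],"spin":0.77}]'

```text
time_s: 11.72
eef_pos: [491.9, -121.3, 91.7]
ee_rot: [-0.002, -0.385, 0.923, 0.002]
force: [0.6, 0.0, -0.1]
grip_width: 0.401
grip_force: 0.0
```

Request:
send_rows --targets '[{"offset":[0,0,0],"spin":0},{"offset":[0,0,0],"spin":0},{"offset":[0,0,0],"spin":0},{"offset":[0,0,0],"spin":0},{"offset":[0,0,0],"spin":0},{"offset":[0,0,0],"spin":0}]'

```text
time_s: 12.22
eef_pos: [493.8, -122.1, 95.1]
ee_rot: [0.0, -0.383, 0.924, -0.0]
force: [-0.5, 0.5, -0.4]
grip_width: 0.403
grip_force: 0.0
```

Run:
```python
from h import *
s=ctrl.sense(); p,d,c,T=cam('wrist'); C=cloud(d,c,T); print(s['eef_pos'],s['ee_rot'],s['force']); save(p,'w6.png')
for q,z in [('keeper_post',46),('keeper_pivot',46)]:
    for r in ctrl.place_of('wrist',q)[:1]:
        u=r['uv']; print(q,np.round(u),round(r['conf'],2),atz(u,z,c,T).round(1))
```

```text
[ 493.80371021 -122.14608483   95.05805377] [ 1.83318860e-04 -3.82795350e-01  9.23833127e-01 -2.02299253e-04] [-0.45846471  0.45378564 -0.42335437]
keeper_post [253. 222.] 0.64 [ 496.7 -119.6   46. ]
keeper_pivot [218. 176.] 0.65 [ 491.2 -154.2   46. ]
```

View pics/w6.png

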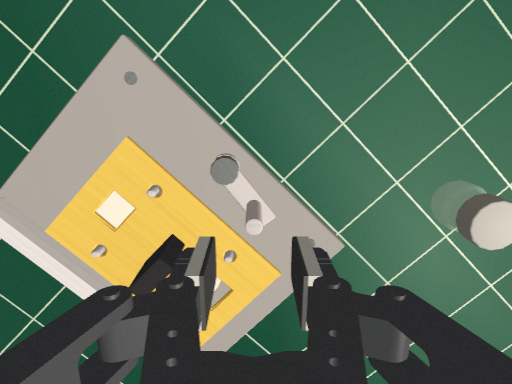

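The post is centred between the fingers (top at (254,228)). Going down to pinch it.

Request:
send_rows --targets '[{"offset":[0.1,0.1,-1.5],"spin":0},{"offset":[0.1,0.1,-3],"spin":0},{"offset":[0.1,0.1,-4.5],"spin":0},{"offset":[0.1,0.1,-5.5],"spin":0},{"offset":[0.1,0.1,-6.1],"spin":0},{"offset":[0.1,0.1,-6.1],"spin":0}]'

```text
time_s: 12.87
eef_pos: [494.2, -120.9, 32.9]
ee_rot: [-0.001, -0.383, 0.924, 0.001]
force: [-0.2, 1.0, 0.4]
grip_width: 0.402
grip_force: 0.0
```

Request:
send_rows --targets '[{"offset":[0,0,0],"spin":0},{"offset":[0,0,0],"spin":0},{"offset":[0,0,0],"spin":0},{"offset":[0,0,0],"spin":0}]' --grip 0 --squeeze 25

```text
time_s: 13.2
eef_pos: [495.0, -121.1, 34.5]
ee_rot: [0.0, -0.383, 0.924, -0.0]
force: [0.6, 1.9, 2.6]
grip_width: 0.106
grip_force: 25.2
```

Request:
send_rows --targets '[{"offset":[0.25,-0.06,0],"spin":0},{"offset":[0.5,-0.13,0],"spin":0},{"offset":[0.74,-0.23,0],"spin":0},{"offset":[0.98,-0.34,0],"spin":0},{"offset":[1.2,-0.48,0],"spin":0},{"offset":[1.42,-0.64,0],"spin":0},{"offset":[1.61,-0.82,0],"spin":0},{"offset":[1.79,-1.0,0],"spin":0}]'

```text
time_s: 13.87
eef_pos: [512.6, -129.9, 34.2]
ee_rot: [0.0, -0.383, 0.924, 0.001]
force: [-1.2, 8.3, 6.4]
grip_width: 0.104
grip_force: 25.8
```

Request:
send_rows --targets '[{"offset":[0.17,-0.21,0],"spin":0},{"offset":[0.31,-0.43,0],"spin":0},{"offset":[0.43,-0.65,0],"spin":0},{"offset":[0.54,-0.9,0],"spin":0},{"offset":[0.62,-1.16,0],"spin":0},{"offset":[0.68,-1.41,0],"spin":0},{"offset":[0.71,-1.66,0],"spin":0},{"offset":[0.73,-1.96,0],"spin":0}]'

```text
time_s: 14.53
eef_pos: [519.6, -149.9, 34.0]
ee_rot: [-0.0, -0.383, 0.924, 0.001]
force: [-1.9, 5.2, 4.8]
grip_width: 0.103
grip_force: 25.8
```

Request:
send_rows --targets '[{"offset":[0,-0.06,0],"spin":0},{"offset":[0,-0.1,0],"spin":0},{"offset":[0,-0.1,0],"spin":0},{"offset":[0,-0.1,0],"spin":0}]'

```text
time_s: 14.87
eef_pos: [519.7, -150.7, 34.0]
ee_rot: [-0.0, -0.383, 0.924, 0.001]
force: [-1.3, 6.3, 3.8]
grip_width: 0.108
grip_force: 25.7
```

Request:
send_rows --targets '[{"offset":[0,-0.08,0],"spin":0},{"offset":[0,-0.15,0],"spin":0},{"offset":[0,-0.15,0],"spin":0}]'

```text
time_s: 15.12
eef_pos: [519.5, -152.3, 34.0]
ee_rot: [-0.0, -0.383, 0.924, 0.001]
force: [-2.3, 5.3, 4.5]
grip_width: 0.102
grip_force: 25.7
```

Request:
send_rows --targets '[{"offset":[0,0,0],"spin":0},{"offset":[0,0,0],"spin":0},{"offset":[0,0,0],"spin":0},{"offset":[0,0,0],"spin":0}]' --grip 0.3

```text
time_s: 15.45
eef_pos: [520.0, -153.4, 33.8]
ee_rot: [0.0, -0.383, 0.924, -0.0]
force: [-0.6, 0.2, 0.8]
grip_width: 0.299
grip_force: 0.0
```

Request:
send_rows --targets '[{"offset":[0,0,1],"spin":0},{"offset":[0,0,3],"spin":0},{"offset":[0,0,6],"spin":0},{"offset":[0,0,9],"spin":0},{"offset":[0,0,12],"spin":0},{"offset":[0,0,14],"spin":0},{"offset":[0,0,14],"spin":0},{"offset":[0,0,14],"spin":0}]'

```text
time_s: 16.12
eef_pos: [520.2, -153.4, 175.1]
ee_rot: [0.001, -0.383, 0.924, -0.001]
force: [0.3, -0.3, -0.3]
grip_width: 0.298
grip_force: 0.0
```

Run:
```python
from h import *
s=ctrl.sense(); p,d,c,T=cam('wrist'); print(s['eef_pos'],s['force'],template(p,c,T,16)); save(p,'w7.png')
for q,z in [('keeper_post',46),('keeper_pivot',46)]:
    for r in ctrl.place_of('wrist',q)[:1]:
        u=r['uv']; print(q,np.round(u),round(r['conf'],2),atz(u,z,c,T).round(1))
```

```text
[ 520.16873289 -153.39063771  175.10829395] [ 0.27836749 -0.31209029 -0.34239301] (564.7289428710938, -139.2791290283203, 91.46881866455078, 140.9678497314453, 90.87760585546494)
keeper_post [253. 185.] 0.84 [ 521.9 -152.5   46. ]
keeper_pivot [283. 159.] 0.76 [ 489.9 -151.1   46. ]
```

View pics/w7.png

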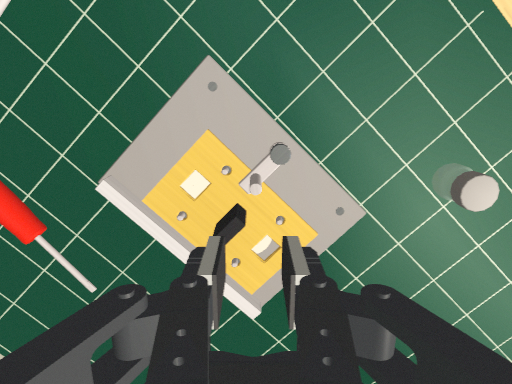

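The picture shows the keeper arm running from (280,154) over the template's edge to (247,187), square to it. The pins stand in all four holes, and the gripper is clear. Handing in.

```bash
python3 -c "
from rig import ctrl; print(ctrl.finish_job())"
```

```text
the job is handed in; nothing more can be done
None
```

The template is seated flush over all four pins, the keeper is fully over its edge at about 1.6 rad, the gripper is released and clear, and I handed the job in at about 16 s of the 54 s allowed. The hand-in call returned no verdict. I found the pins in the camera image, so the holes dropped over them directly and no sliding search along the fence was needed.

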